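Load the sanding blocks into the gravity chute, grit side down

TASK

Load both standing cork sanding blocks into the sloping metal chute through its upper mouth, one behind the other, each lengthwise with its red grit face down on the chute floor and its cork face up. Let them slide down until the first rests on the stop and the second on the first, and leave the wax tin and the dust brush where they are.

Things in the scene. Friction and masses are not known exactly. Their poses are not given: they have to be found in the camera images.
- block_a: cork sanding block 51 x 93 x 28 mm, brown cork with a bright red grit sheet glued over one large (51 x 93) face and folded 10 mm up both ends; one of two alike. Starts standing on end, 93 tall. Origin: centre of the grit face; +z points from the grit face into the cork (28 thick), y runs along the 93 mm length, +y up at the start, x along the 51 mm width
- block_b: cork sanding block 51 x 93 x 28 mm, brown cork with a bright red grit sheet glued over one large (51 x 93) face and folded 10 mm up both ends; the other of the two. Starts standing on end, 93 tall. Origin: centre of the grit face; +z points from the grit face into the cork (28 thick), y runs along the 93 mm length, +y up at the start, x along the 51 mm width
- chute_channel: aluminium chute on a fixed plywood stand, sloping 55 deg below level. Origin: middle of the floor's upper edge (the mouth, 198 above the bench); +x down the slope, +z square off the floor. Inside 64 wide, 40 high under lips (y beyond 14) that close the top from x=20 to 155 and flare up at the mouth; walls 4 thick, from x=0. Blue stop at x=205. Nothing stands uphill of the mouth; blocks slide down by themselves
- wax_tin: round green tin with a metal lid, 68 across, 30 high; origin under its centre; to be left alone
- dust_brush: flat dust brush with a wooden handle, 47 x 169 x 16 mm, lying; origin under its centre; to be left alone

How it is judged:
At the end, for the whole second after the job is handed in: Both blocks lie at rest in the chute, lengthwise, grit face flat on the floor (origin within 10 mm of the floor, square to it within 0.15 rad), the lower one within 10 mm of the stop and the other behind it, both wholly inside the channel (x of block_a in the frame of chute_channel between 0.055 and 0.175 m and y of block_a in the frame of chute_channel between -0.015 and 0.015 m and z of block_a in the frame of chute_channel between -0.006 and 0.01 m and angle between the z axis of each of block_a, block_b and the z axis of chute_channel, either way round below 0.15 rad and linear speed of each of block_a, block_b below 0.03 m/s and x of block_b in the frame of chute_channel between 0.055 and 0.175 m and y of block_b in the frame of chute_channel between -0.015 and 0.015 m and z of block_b in the frame of chute_channel between -0.006 and 0.01 m and x of any of block_a, block_b in the frame of chute_channel above 0.148 m); the robot touches nothing.
It fails at once if the wax tin or the dust brush is moved more than 40 mm (distance of any of wax_tin, dust_brush from where it was at the start of the episode above 0.04 m).
It also fails if it takes over 54 s, if anything falls off the work surface, if the arm or the gripper's body presses on something with over 40 N, if the wrist force passes 120 N, or if a joint passes its speed limit or range.

ROBOT

A 6-joint arm with a two-finger parallel gripper is mounted at the origin on a cart in front of the work surface, level with it; the furniture and walls round the work are solid. World frame = base frame: x ahead of the robot, y to its left, z up, the work surface at z = 0. Lengths are in m, angles in rad, forces in N, time in s.
With the tool pointing down it reaches from about 0.375 to 0.975 m from the base axis. Payload 3.8 kg.
Tool frame: the origin (TCP) lies on the mounting face of the last link; the fingertips stand 173 mm ahead of it and the grasp point (between the pads) lies 155 mm ahead of it; z points along the fingers, y is the direction in which the jaws open and shut (so a half turn about z gives the same grasp; the last joint's range is limited). The gripper opens to 85 mm and grips with 20 to 120 N. Pads are 22 mm wide; open, the fingers measure 114 mm over their backs; the gripper's body (76 mm by 85 mm) begins 54 mm behind the grasp point. The pads swing forward as they close: fully open they stand 13 mm farther back than shut.
Start: joints at [1.211, 0.264, 1.604, -0, 1.274, -0.037], TCP at [0.214, 0.64, 0.405] pointing down, gripper open.
Joint ranges: [-2.63, 2.63], [-0.94, 2.18], [0.31, 2.57], [-1.31, 4.45], [0, 2.66], [-2.55, 2.55]. Speed limits (rad/s): [2.57, 2.57, 3.14, 3.14, 3.14, 3.14].

INTERFACE

Orientations are given as a rotation vector (axis times angle).
In Python, from workcell import bot, imaging, order gives the robot as it stands. The module is installed in compiled form; this text tells all that it offers.
- The arm moves only by the shell command python3 -m creep 'ROWS' [OPENING] [FORCE]. ROWS is JSON, a list of rows, each an object with "slide": the shift along the tool's x, y, z each as a share of 25 mm, from -1 to 1, a list of three; "angular": the turn, a rotation vector about the tool's x, y, z each as a share of 4 degrees, from -1 to 1, a list of three. A call has 1 to 5 rows; each row shifts and turns the commanded pose from where the row before left it, along the tool's axes as they then stand; what a row does not reach is not made up. A row lasts 1/12 s, in which the tool goes at most 41.7 mm and 7.16 degrees, less where a joint would pass 70% of its speed; a pose out of reach is approached as far as the arm can. A call with a number of a shift or a turn outside -1 to 1 is refused whole. A call with a gripper value outside its range is refused whole. OPENING is the closure, from -1 (fully open) to 1 (shut), set as the call begins (- or left out, the last holds). The fingers move at their own pace and stop on an object; FORCE is the grip in N (left out, the last holds). Time passes only in rows, so rows that do not move let the fingers close. It gives the time, the measured TCP pose, the force and the opening at its end, in the units of the state.
- bot.read_state(): the state, without advancing time (a new reading comes with each control period).
- imaging.read_camera(name): name is "scene" or "side" or "wrist"; returns (picture, depth): 480x640x3 uint8, red, green, blue; 480x640 float32, m along the optical axis (not along the pixel's ray), 0 where there is no reading.
- imaging.camera_model(name): a dict with "fovy" (degrees; the focal length in pixels is half the picture's height over the tangent of half this angle, whatever the lens; pixels are square), "cx", "cy" (the principal point, pixels), "camera_from_world" (4x4, takes a point from world to camera coordinates); the wrist camera has in their place "tool_from_camera" (4x4, takes a point from camera to tool coordinates, whose origin is the TCP and whose axes are the flange's). Camera axes: x right, y down, z forward; pixel columns grow to the right and rows downward; lengths in m; the calibration is good to about 2 mm. The wrist camera is an equidistant fisheye: a pixel r from the principal point sees the ray r / f radians off the axis. A picture is of the moment at which its call begins: read the wrist's pose just before it. camera_model takes no time and is no camera call.
- order.finish_job(): hands the job in, once; it reports no verdict.
The state is a dict: "time": time; "q": joint angles; "joint_vel": joint speeds; "joint_torque": joint torques, N m; "tool_pos": TCP position; "tcp_rot": TCP orientation; "wrist_force": force on the tool from outside, world axes, zero at the start; "torque": the same for the moment, N m; "width": opening from 0.0 (shut) to 1.0 (fully open).
Only numpy, scipy, OpenCV 4.12 (cv2) and the standard library are available. Lean on these libraries where they do the work, as an engineer would, in place of code of your own. Each camera call takes 0.05 s, during which the arm holds its last target.

## Working session

There is one attempt and no reset: what is moved stays moved. The work goes in short steps, Python scripts to look and compute and a shell command to move; the robot and the scene stay as the last step left them, time stands still between calls to the robot, and variables do not carry over. Pictures are saved under pics/ and viewed, and the job is handed in when it is done.

```bash
mkdir -p pics; cat > h.py <<'E'
import numpy as np, cv2
from workcell import bot, imaging, order
from scipy.spatial.transform import Rotation as R
def shot(n,f):
    p,d=imaging.read_camera(n); cv2.imwrite('pics/'+f+'.png',p[:,:,::-1]); np.savez('pics/'+f+'.npz',p=p,d=d); return p,d
def pts(n,d):
    m=imaging.camera_model(n); f=240/np.tan(np.radians(m['fovy'])/2)
    v,u=np.mgrid[0:480,0:640]; X=np.stack([(u-m['cx'])/f*d,(v-m['cy'])/f*d,d,np.ones_like(d)],-1)
    return (X@np.linalg.inv(m['camera_from_world']).T)[...,:3]
E
python3 - <<'E'
from h import *
print(bot.read_state())
for n in('scene','side','wrist'):
    shot(n,n+'0'); print(imaging.camera_model(n))
E
```

```text
{'time': 0.0, 'q': array([ 1.21109162e+00,  2.64774202e-01,  1.60539617e+00,  1.53477982e-06,
        1.27368752e+00, -3.69383148e-02]), 'joint_vel': array([ 0.00047487,  0.00071611, -0.00035814,  0.00037476,  0.0006281 ,
        0.00030571]), 'joint_torque': array([ 3.44086773e-03, -5.15122390e+01, -3.67313933e+01,  4.49397874e-06,
        1.28453164e-02, -4.86746302e-06]), 'tool_pos': array([0.21400832, 0.63981134, 0.40333542]), 'tcp_rot': array([-0.50473081, -3.10032675,  0.00348754]), 'wrist_force': array([0.80309793, 0.24438957, 0.11045996]), 'torque': array([-0.02360578,  0.04889584, -0.01803703]), 'width': 1.0026946602003826}
{'fovy': 48.62291466238074, 'cx': 324.03581509414187, 'cy': 235.28197093374172, 'camera_from_world': array([[ 0.4874605 , -0.87306211, -0.01203379, -0.0097628 ],
       [-0.63150375, -0.34300549, -0.69537777,  0.47194076],
       [ 0.60298033,  0.34656858, -0.71854362,  0.59177619],
       [ 0.        ,  0.        ,  0.        ,  1.        ]])}
{'fovy': 48.63892428375147, 'cx': 321.4062069993888, 'cy': 244.98972809891376, 'camera_from_world': array([[-9.93321696e-01, -1.15373754e-01, -9.51101592e-04,
         4.96259305e-01],
       [-6.42758644e-02,  5.60197505e-01, -8.25861592e-01,
         5.07186993e-03],
       [ 9.58155566e-02, -8.20285104e-01, -5.63872083e-01,
         1.10129511e+00],
       [ 0.00000000e+00,  0.00000000e+00,  0.00000000e+00,
         1.00000000e+00]])}
{'fovy': 65.70646984690485, 'cx': 316.67440067184117, 'cy': 245.16469107555176, 'tool_from_camera': array([[ 1.39953196e-03, -9.51930045e-01, -3.06312309e-01,
         7.78415048e-02],
       [ 9.99999017e-01,  1.30668562e-03,  5.08165307e-04,
        -4.48646010e-04],
       [-8.34839341e-05, -3.06312719e-01,  9.51930938e-01,
         3.11501242e-02],
       [ 0.00000000e+00,  0.00000000e+00,  0.00000000e+00,
         1.00000000e+00]])}
```

View pics/scene0.png

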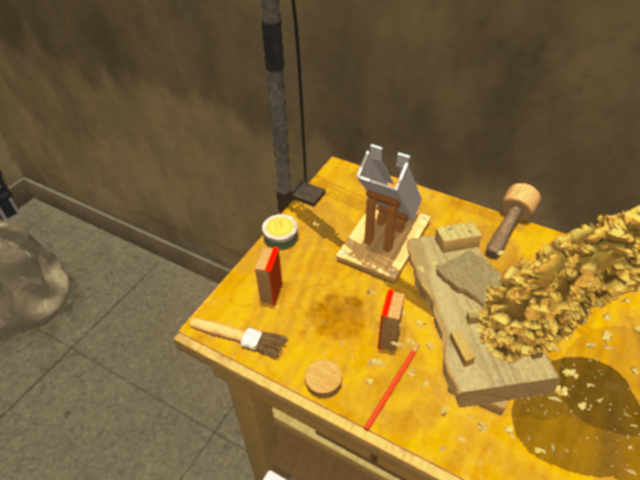

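View pics/side0.png

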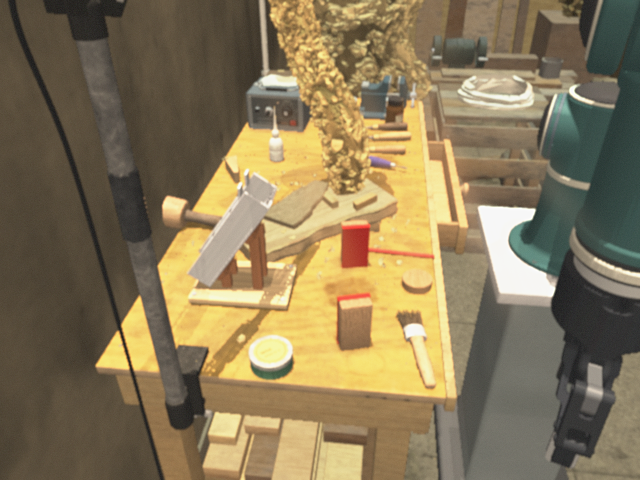

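View pics/wrist0.png

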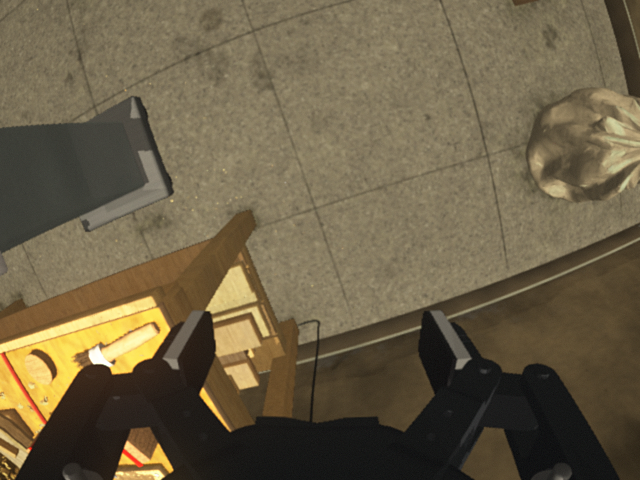

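The scene view shows one block at (268,275), the other at (390,320), the chute mouth near (385,180), the tin at (280,232) and the brush at (240,338). In the side view the blocks are at (355,320) and (355,245), and the chute is at (235,230), sloping away from the robot. Next I'll measure them.

```bash
cat > m.py <<'E'
from h import *
for n in('scene','side'):
    z=np.load(f'pics/{n}0.npz'); p,d=z['p'],z['d']; P=pts(n,d)
    hsv=cv2.cvtColor(p,cv2.COLOR_RGB2HSV)
    red=(((hsv[...,0]<6)|(hsv[...,0]>174))&(hsv[...,1]>170)&(hsv[...,2]>70)).astype(np.uint8)
    k,l,s,c=cv2.connectedComponentsWithStats(red)
    for i in range(1,k):
        if s[i,4]<40: continue
        q=P[l==i]; q=q[np.abs(q-np.median(q,0)).max(1)<.12]
        print(n,'red',s[i],q.min(0).round(3),q.max(0).round(3))
        top=q[q[:,2]>q[:,2].max()-.008]
        r=cv2.minAreaRect((top[:,:2]*1000).astype(np.float32)); print('  toprect',r, 'n',len(top))
    # block tops: points z .083-.1
    x=(P[...,2]>.080)&(P[...,2]<.105)&(d>0)&(P[...,0]>.3)&(P[...,0]<.75)&(P[...,1]>-.1)&(P[...,1]<.8)
    k,l,s,c=cv2.connectedComponentsWithStats(x.astype(np.uint8))
    for i in range(1,k):
        if s[i,4]<40: continue
        q=P[l==i]; t=q[q[:,2]>.088]
        if len(t)<5: continue
        print(n,'z-slab',s[i],c[i].round(),cv2.minAreaRect((t[:,:2]*1000).astype(np.float32)),q.mean(0).round(3))
    # chute
    g=(hsv[...,1]<70)&(hsv[...,2]>60)&(d>0)&(P[...,2]>.03)&(P[...,2]<.27)&(P[...,0]>.5)&(P[...,0]<1.1)&(P[...,1]>0)&(P[...,1]<.7)
    k,l,s,c=cv2.connectedComponentsWithStats(g.astype(np.uint8))
    for i in range(1,k):
        if s[i,4]<60: continue
        q=P[l==i]; print(n,'grey',s[i],q.min(0).round(3),q.max(0).round(3))
E
python3 m.py
python3 - <<'E'
import cv2
for n,b in (('scene',(120,270,330,460)),('side',(130,330,150,320))):
    p=cv2.imread(f'pics/{n}0.png')[b[0]:b[1],b[2]:b[3]]
    cv2.imwrite(f'pics/{n}0c.png',cv2.resize(p,None,fx=4,fy=4,interpolation=cv2.INTER_CUBIC)[:600,:800])
E
```

```text
scene red [267 247  11  24 107] [0.388 0.305 0.009] [0.499 0.375 0.097]
  toprect ((411.05364990234375, 315.00726318359375), (48.159114837646484, 9.484943389892578), 18.151527404785156) n 106
scene red [384 291   8  25  80] [0.397 0.104 0.091] [0.443 0.118 0.097]
  toprect ((420.4618225097656, 110.86982727050781), (47.69688415527344, 5.033864974975586), 13.247215270996094) n 79
scene z-slab [275 149  14  13 137] [282. 156.] ((656.39013671875, 451.6399230957031), (12.616649627685547, 27.27406883239746), 40.442176818847656) [0.655 0.452 0.093]
scene z-slab [400 190  21  23 118] [411. 203.] ((652.1284790039062, 170.1238250732422), (15.789484024047852, 64.4269027709961), 84.6475830078125) [0.65  0.167 0.093]
scene z-slab [366 208  11  15  98] [371. 216.] ((583.9762573242188, 215.92726135253906), (11.485172271728516, 20.47932243347168), 48.71072006225586) [0.583 0.218 0.092]
scene z-slab [386 216  11  14 103] [391. 223.] ((585.119873046875, 176.8358917236328), (11.312738418579102, 20.29372215270996), 44.735755920410156) [0.583 0.178 0.093]
scene z-slab [255 248  25  29 500] [267. 261.] ((
[... 2126 characters left out ...]
9), 88.28272247314453) [0.657 0.237 0.092]
side z-slab [337 292  36  22 611] [355. 303.] ((409.7324523925781, 326.00115966796875), (51.17916488647461, 32.73313903808594), 15.979094505310059) [0.409 0.33  0.09 ]
side z-slab [119 331   8  15  63] [123. 339.] ((730.7715454101562, 447.38055419921875), (5.77152156829834, 6.644371509552002), 31.119638442993164) [0.73  0.448 0.093]
side z-slab [154 340  23  23 290] [166. 353.] ((660.8592529296875, 464.7762451171875), (28.654150009155273, 15.225260734558105), 33.682559967041016) [0.66  0.468 0.092]
side grey [ 188  169   89  116 3803] [0.556 0.026 0.03 ] [0.712 0.242 0.229]
side grey [ 126  240   56  147 3015] [0.651 0.191 0.03 ] [0.841 0.474 0.27 ]
```

View pics/scene0c.png

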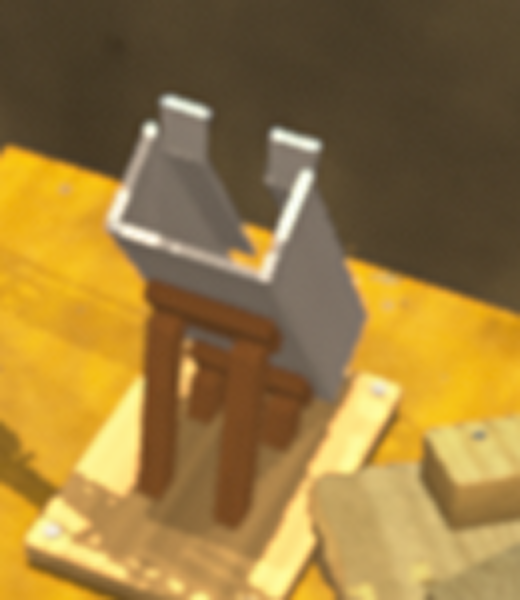

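View pics/side0c.png

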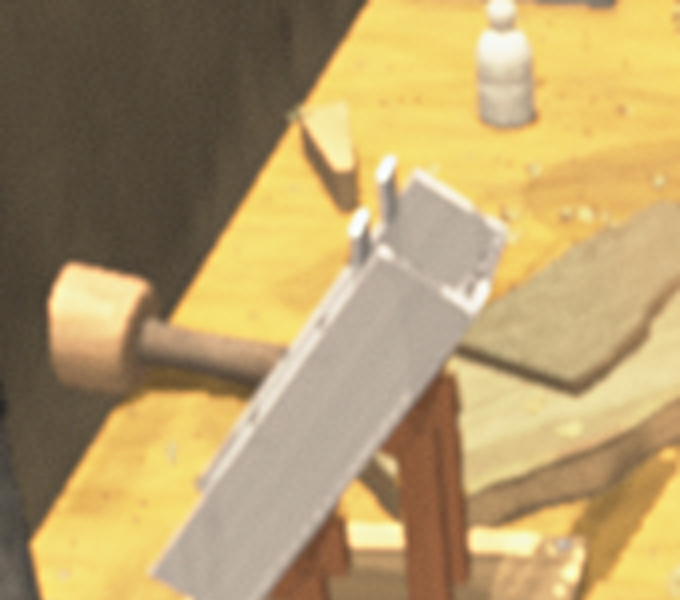

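```bash
cat > m2.py <<'E'
from h import *
def ray(n,u,v,z):
    m=imaging.camera_model(n); f=240/np.tan(np.radians(m['fovy'])/2); T=np.linalg.inv(m['camera_from_world'])
    r=T[:3,:3]@np.array([(u-m['cx'])/f,(v-m['cy'])/f,1]); o=T[:3,3]; return (o+r*(z-o[2])/r[2]).round(4)
A=ray('scene',358.5,176.5,.197);B=ray('scene',396.5,189,.197); print('floor outer corners',A,B,np.linalg.norm(A-B),(A+B)/2, 'yaw of normal',np.degrees(np.arctan2(A[1]-B[1],A[0]-B[0]))-90)
# side outer wall plane
z=np.load('pics/side0.npz');P=pts('side',z['d'])
mask=np.zeros((480,640),np.uint8)
# crop x4 polygon of outer +y wall
poly=(np.array([[385,262],[462,318],[260,585],[170,570]])/4+[150,130]).astype(np.int32)
cv2.fillPoly(mask,[poly],1); q=P[mask>0]
c=np.median(q,0)
for _ in range(5):
    k=np.abs(q-c).max(1)<.2; 
    u,s,vt=np.linalg.svd(q[k]-q[k].mean(0),full_matrices=False); n=vt[2]; c=q[k].mean(0); r=np.abs((q-c)@n); q=q[r<3*max(.002,np.median(r))]
n=n*np.sign(n[1]); print('wall n',n,'c',c,'rms',np.sqrt(np.mean(((q-c)@n)**2)),'yaw',np.degrees(np.arctan2(-n[0],n[1])),len(q))
# scene outer -y wall
z=np.load('pics/scene0.npz');P=pts('scene',z['d']);mask[:]=0
poly=(np.array([[305,195],[358,320],[335,385],[280,285]])/4+[330,120]).astype(np.int32)
cv2.fillPoly(mask,[poly],1); q=P[mask>0]; c=np.median(q,0)
for _ in range(5):
    u,s,vt=np.linalg.svd(q-q.mean(0),full_matrices=False); n=vt[2]; c=q.mean(0); r=np.abs((q-c)@n); q=q[r<3*max(.002,np.median(r))]
n=n*np.sign(n[1]); print('wall- n',n,'c',c,'yaw',np.degrees(np.arctan2(-n[0],n[1])),len(q))
# front face of floor underside between
mask[:]=0
poly=(np.array([[130,240],[262,282],[268,318],[160,285]])/4+[330,120]).astype(np.int32)
cv2.fillPoly(mask,[poly],1); q=P[mask>0]; c=np.median(q,0)
for _ in range(5):
    u,s,vt=np.linalg.svd(q-q.mean(0),full_matrices=False); n=vt[2]; c=q.mean(0); r=np.abs((q-c)@n); q=q[r<3*max(.002,np.median(r))]
n*=-np.sign(n[0]); print('floor under n',n,'c',c,'yaw',np.degrees(np.arctan2(n[1],n[0])),len(q))
E
python3 m2.py
```

```text
floor outer corners [0.556  0.2322 0.197 ] [0.557  0.1653 0.197 ] 0.06690747342412504 [0.5565  0.19875 0.197  ] yaw of normal 0.8563753785454793
wall n [-1.00015558e-02  9.99949711e-01 -7.38036761e-04] c [0.62772154 0.23708863 0.132597  ] rms 0.0012728510720778987 yaw 0.5730566450143333 2066
wall- n [-0.01254963  0.99992022 -0.00143316] c [0.62471463 0.16473627 0.13520828] yaw 0.7190606502195195 466
floor under n [-0.82367581 -0.00902064 -0.56698923] c [0.57338034 0.19848162 0.16899875] yaw -179.37253975342023 294
```

```bash
cat > plan.py <<'E'
import sys
from h import *
# usage: plan.py x y z jawdeg tiltdeg N   (tilt: tool z leans toward world +x chute dir, about jaw axis)
def Rt(jaw,tilt):
    a=np.radians(jaw); y=np.array([np.cos(a),np.sin(a),0]); x=np.array([-np.sin(a),np.cos(a),0])
    R0=np.stack([x,y,[0,0,-1]],1)
    return R.from_matrix(R0)*R.from_rotvec([0,np.radians(tilt),0])
if __name__=='__main__':
    x,y,z,j,t=map(float,sys.argv[1:6]); N=int(sys.argv[6])
    s=bot.read_state(); p=np.array(s['tool_pos']); Rc=R.from_rotvec(s['tcp_rot']); T=Rt(j,t); q=np.array([x,y,z])
    w=(Rc.inv()*T).as_rotvec(degrees=True)
    print('t',s['time'].__round__(2),'pos',p.round(4),'dpos world mm',((q-p)*1e3).round(1),'tool mm',(Rc.inv().apply(q-p)*1e3).round(1),'turn deg',w.round(2),'w',round(s['width'],3),'F',s['wrist_force'].round(1),'q',s['q'].round(2))
    a=np.round(w/4/N,2)
    for i in range(N):
        sl=np.round(Rc.inv().apply((q-p)/(N-i))/.025,2); print(i+1,'slide',sl,'ang',a)
        p=p+Rc.apply(sl*.025); Rc=Rc*R.from_rotvec(a*4,degrees=True)
E
python3 plan.py .4085 .325 .36 16.8 0 18
```

```text
t 0.15 pos [0.214  0.6399 0.4036] dpos world mm [ 194.5 -314.9  -43.6] tool mm [-284.3 -236.8   44. ] turn deg [-1.00e-01  4.00e-02  5.47e+01] w 0.999 F [0.3 0.3 0.3] q [ 1.21  0.26  1.61  0.    1.27 -0.04]
1 slide [-0.63 -0.53  0.1 ] ang [-0.    0.    0.76]
2 slide [-0.66 -0.49  0.1 ] ang [-0.    0.    0.76]
3 slide [-0.68 -0.46  0.1 ] ang [-0.    0.    0.76]
4 slide [-0.71 -0.42  0.1 ] ang [-0.    0.    0.76]
5 slide [-0.73 -0.38  0.1 ] ang [-0.    0.    0.76]
6 slide [-0.75 -0.34  0.1 ] ang [-0.    0.    0.76]
7 slide [-0.76 -0.3   0.1 ] ang [-0.    0.    0.76]
8 slide [-0.78 -0.26  0.1 ] ang [-0.    0.    0.76]
9 slide [-0.79 -0.22  0.1 ] ang [-0.    0.    0.76]
10 slide [-0.8  -0.18  0.1 ] ang [-0.    0.    0.76]
11 slide [-0.81 -0.13  0.1 ] ang [-0.    0.    0.76]
12 slide [-0.82 -0.09  0.09] ang [-0.    0.    0.76]
13 slide [-0.82 -0.05  0.1 ] ang [-0.    0.    0.76]
14 slide [-0.82 -0.    0.09] ang [-0.    0.    0.76]
15 slide [-0.82  0.04  0.1 ] ang [-0.    0.    0.76]
16 slide [-0.82  0.08  0.09] ang [-0.    0.    0.76]
17 slide [-0.82  0.13  0.1 ] ang [-0.    0.    0.76]
18 slide [-0.81  0.17  0.09] ang [-0.    0.    0.76]
```

```bash
python3 -m creep '[{"slide":[-0.65,-0.5,0.1],"angular":[0,0,0.75]},{"slide":[-0.65,-0.5,0.1],"angular":[0,0,0.75]},{"slide":[-0.7,-0.45,0.1],"angular":[0,0,0.75]},{"slide":[-0.7,-0.4,0.1],"angular":[0,0,0.75]},{"slide":[-0.75,-0.4,0.1],"angular":[0,0,0.75]}]' -1 60
python3 -m creep '[{"slide":[-0.75,-0.35,0.1],"angular":[0,0,0.75]},{"slide":[-0.75,-0.3,0.1],"angular":[0,0,0.75]},{"slide":[-0.8,-0.25,0.1],"angular":[0,0,0.75]},{"slide":[-0.8,-0.2,0.1],"angular":[0,0,0.75]},{"slide":[-0.8,-0.2,0.1],"angular":[0,0,0.75]}]'
python3 -m creep '[{"slide":[-0.8,-0.15,0.1],"angular":[0,0,0.75]},{"slide":[-0.8,-0.1,0.1],"angular":[0,0,0.75]},{"slide":[-0.8,-0.05,0.1],"angular":[0,0,0.75]},{"slide":[-0.8,0,0.1],"angular":[0,0,0.75]},{"slide":[-0.8,0.05,0.1],"angular":[0,0,0.75]}]'
python3 plan.py .4085 .325 .36 16.8 0 3
```

```text
time: 0.57
tool_pos: [0.2696, 0.5521, 0.3916]
tcp_rot: [-0.909, -3.007, 0.001]
wrist_force: [-0.5, 0.1, -0.5]
width: 1.0
time: 0.98
tool_pos: [0.3245, 0.4646, 0.3792]
tcp_rot: [-1.294, -2.863, 0.001]
wrist_force: [0.8, -0.2, 0.5]
width: 1.001
time: 1.4
tool_pos: [0.3775, 0.3793, 0.3668]
tcp_rot: [-1.656, -2.669, 0.001]
wrist_force: [1.3, -0.5, -0.3]
width: 1.0
t 1.4 pos [0.3775 0.3793 0.3668] dpos world mm [ 31.  -54.3  -6.8] tool mm [-62.4   3.7   6.8] turn deg [-0.03  0.01  9.56] w 1.0 F [ 1.3 -0.5 -0.3] q [ 0.74  0.03  1.94 -0.    1.17  0.28]
1 slide [-0.83  0.05  0.09] ang [-0.   0.   0.8]
2 slide [-0.83  0.09  0.09] ang [-0.   0.   0.8]
3 slide [-0.82  0.15  0.09] ang [-0.   0.   0.8]
```

```bash
python3 -m creep '[{"slide":[-0.8,0.05,0.1],"angular":[0,0,0.8]},{"slide":[-0.8,0.1,0.1],"angular":[0,0,0.8]},{"slide":[-0.8,0.15,0.1],"angular":[0,0,0.8]},{"slide":[0,0,0],"angular":[0,0,0]}]'
python3 plan.py .4085 .325 .24 16.8 0 5
python3 -c "
from h import *
shot('wrist','w1')"
```

```text
time: 1.73
tool_pos: [0.4088, 0.3256, 0.3587]
tcp_rot: [1.876, 2.519, -0.004]
wrist_force: [-0.4, -1.1, 0.0]
width: 1.001
t 1.73 pos [0.4088 0.3256 0.3587] dpos world mm [  -0.3   -0.6 -118.7] tool mm [ -0.3  -0.3 118.7] turn deg [-0.07  0.12 -0.14] w 1.001 F [-0.4 -1.1  0. ] q [ 0.63  0.01  1.98 -0.    1.16  0.34]
1 slide [-0.   -0.    0.95] ang [-0.    0.01 -0.01]
2 slide [-0.   -0.    0.95] ang [-0.    0.01 -0.01]
3 slide [-0.01 -0.    0.95] ang [-0.    0.01 -0.01]
4 slide [-0.   -0.01  0.95] ang [-0.    0.01 -0.01]
5 slide [-0.01 -0.    0.95] ang [-0.    0.01 -0.01]
```

View pics/w1.png

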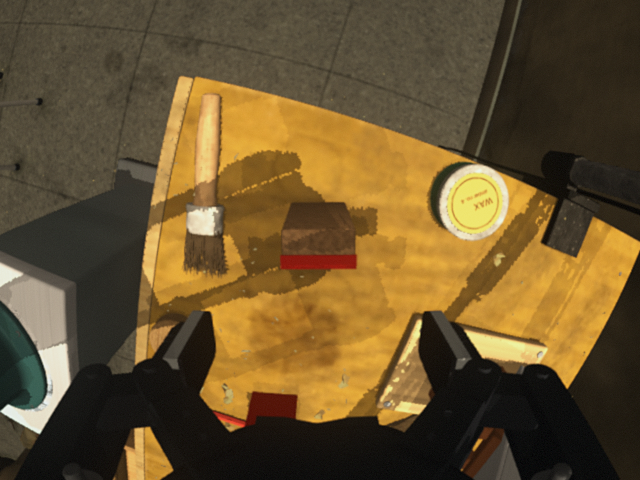

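The wrist view shows the block's top, roughly (281..356, 228..268), centred between the fingers and square to them. I'll ray-check it, then go down.

```bash
cat > wr.py <<'E'
from h import *
def wray(u,v,z,s):
    m=imaging.camera_model('wrist'); f=240/np.tan(np.radians(m['fovy'])/2); a=np.array([u-m['cx'],v-m['cy']]); r=np.hypot(*a); th=r/f
    c=np.array([*(a/r*np.sin(th)),np.cos(th)]); T=m['tool_from_camera']; Rc=R.from_rotvec(s['tcp_rot'])
    o=np.array(s['tool_pos'])+Rc.apply(T[:3,3]); d=Rc.apply(T[:3,:3]@c); return o+d*(z-o[2])/d[2]
E
python3 - <<'E'
from wr import *
s=bot.read_state(); c=[wray(u,v,.093,s) for u,v in((281,228),(355,229),(356,268),(281,268))]
print(np.round(c,4),np.mean(c,0).round(4))
E
python3 -m creep '[{"slide":[0,0,0.95],"angular":[0,0,0]},{"slide":[0,0,0.95],"angular":[0,0,0]},{"slide":[0,0,0.95],"angular":[0,0,0]}]'
python3 plan.py .4085 .325 .24 16.8 0 2
```

```text
[[0.3819 0.3333 0.093 ]
 [0.4287 0.3467 0.093 ]
 [0.4381 0.3209 0.093 ]
 [0.3893 0.3061 0.093 ]] [0.4095 0.3267 0.093 ]
time: 2.03
tool_pos: [0.4078, 0.3289, 0.2884]
tcp_rot: [1.869, 2.525, 0.004]
wrist_force: [0.4, -0.1, -0.2]
width: 0.998
t 2.03 pos [0.4078 0.3289 0.2884] dpos world mm [  0.7  -3.9 -48.4] tool mm [-4.  -0.6 48.4] turn deg [ 0.11 -0.07  0.18] w 0.998 F [ 0.4 -0.1 -0.2] q [0.63 0.08 2.04 0.   1.01 0.33]
1 slide [-0.08 -0.01  0.97] ang [ 0.01 -0.01  0.02]
2 slide [-0.08 -0.01  0.97] ang [ 0.01 -0.01  0.02]
```

```bash
python3 -m creep '[{"slide":[0,0,0.95],"angular":[0,0,0]},{"slide":[0,0,0.9],"angular":[0,0,0]},{"slide":[0,0,0],"angular":[0,0,0]}]'
python3 plan.py .409 .326 .24 16.8 0 1
```

```text
time: 2.28
tool_pos: [0.4053, 0.3273, 0.2374]
tcp_rot: [-1.867, -2.523, 0.013]
wrist_force: [-1.8, -0.7, -1.1]
width: 0.998
t 2.28 pos [0.4053 0.3273 0.2374] dpos world mm [ 3.7 -1.3  2.6] tool mm [-2.3  3.1 -2.6] turn deg [-0.5   0.15  0.2 ] w 0.998 F [-1.8 -0.7 -1.1] q [0.63 0.15 2.08 0.   0.92 0.33]
1 slide [-0.09  0.13 -0.1 ] ang [-0.12  0.04  0.05]
```

```bash
python3 -m creep '[{"slide":[-0.1,0.1,-0.1],"angular":[0,0,0]},{"slide":[0,0,0],"angular":[0,0,0]}]'
python3 -m creep '[{"slide":[0,0,0],"angular":[0,0,0]},{"slide":[0,0,0],"angular":[0,0,0]},{"slide":[0,0,0],"angular":[0,0,0]},{"slide":[0,0,0],"angular":[0,0,0]},{"slide":[0,0,0],"angular":[0,0,0]}]' 1 60
python3 plan.py .409 .326 .24 16.8 0 1
```

```text
time: 2.45
tool_pos: [0.4119, 0.3273, 0.2463]
tcp_rot: [1.869, 2.524, 0.003]
wrist_force: [0.6, 0.4, 0.0]
width: 1.002
time: 2.87
tool_pos: [0.4116, 0.3269, 0.2466]
tcp_rot: [1.871, 2.523, 0.004]
wrist_force: [-1.5, -0.3, 6.6]
width: 0.58
t 2.87 pos [0.4116 0.3269 0.2466] dpos world mm [-2.6 -0.9 -6.6] tool mm [-0.1 -2.7  6.6] turn deg [ 0.13 -0.06  0.1 ] w 0.58 F [-1.5 -0.3  6.6] q [0.62 0.14 2.07 0.   0.93 0.33]
1 slide [-0.   -0.11  0.26] ang [ 0.03 -0.01  0.03]
```

The grip is about 7 mm too high, so I'll regrip lower.

```bash
python3 -m creep '[{"slide":[0,0,0],"angular":[0,0,0]},{"slide":[0,0,0],"angular":[0,0,0]},{"slide":[0,0,0],"angular":[0,0,0]},{"slide":[0,0,0.35],"angular":[0,0,0]},{"slide":[0,0,0],"angular":[0,0,0]}]' -1
python3 -m creep '[{"slide":[0,0,0],"angular":[0,0,0]},{"slide":[0,0,0],"angular":[0,0,0]},{"slide":[0,0,0],"angular":[0,0,0]},{"slide":[0,0,0],"angular":[0,0,0]},{"slide":[0,0,0],"angular":[0,0,0]}]' 1 60
python3 plan.py .409 .326 .40 16.8 0 6
```

```text
time: 3.28
tool_pos: [0.4104, 0.3259, 0.2343]
tcp_rot: [-1.87, -2.523, 0.003]
wrist_force: [-1.0, -1.7, 0.1]
width: 1.006
time: 3.7
tool_pos: [0.4111, 0.3265, 0.236]
tcp_rot: [1.871, 2.524, 0.001]
wrist_force: [0.8, -0.6, -0.6]
width: 0.587
t 3.7 pos [0.4111 0.3265 0.236 ] dpos world mm [ -2.1  -0.5 164. ] tool mm [   0.2   -2.1 -164. ] turn deg [ 0.02 -0.    0.11] w 0.587 F [ 0.8 -0.6 -0.6] q [ 0.62  0.15  2.08 -0.    0.91  0.33]
1 slide [ 0.   -0.01 -1.09] ang [ 0. -0.  0.]
2 slide [ 0.   -0.01 -1.09] ang [ 0. -0.  0.]
3 slide [ 0.   -0.02 -1.09] ang [ 0. -0.  0.]
4 slide [ 0.   -0.01 -1.1 ] ang [ 0. -0.  0.]
5 slide [ 0.   -0.02 -1.09] ang [ 0. -0.  0.]
6 slide [ 0.01 -0.01 -1.1 ] ang [ 0. -0.  0.]
```

```bash
python3 -m creep '[{"slide":[0,0,-0.6],"angular":[0,0,0]},{"slide":[0,0,-1],"angular":[0,0,0]},{"slide":[0,0,-1],"angular":[0,0,0]},{"slide":[0,0,-1],"angular":[0,0,0]},{"slide":[0,0,-1],"angular":[0,0,0]}]'
python3 plan.py .40 .20 .43 -89.4 0 27
```

```text
time: 4.12
tool_pos: [0.4108, 0.3263, 0.3518]
tcp_rot: [-1.871, -2.524, 0.001]
wrist_force: [0.1, 0.4, -0.6]
width: 0.584
t 4.12 pos [0.4108 0.3263 0.3518] dpos world mm [ -10.8 -126.3   78.2] tool mm [-117.7  -47.1  -78.1] turn deg [-1.000e-02  3.000e-02  1.063e+02] w 0.584 F [ 0.1  0.4 -0.6] q [ 0.62  0.02  1.98 -0.    1.14  0.33]
1 slide [-0.17 -0.07 -0.12] ang [-0.    0.    0.98]
2 slide [-0.18 -0.06 -0.12] ang [-0.    0.    0.98]
3 slide [-0.18 -0.05 -0.12] ang [-0.    0.    0.98]
4 slide [-0.19 -0.03 -0.12] ang [-0.    0.    0.98]
5 slide [-0.19 -0.02 -0.12] ang [-0.    0.    0.98]
6 slide [-0.19 -0.01 -0.11] ang [-0.    0.    0.98]
7 slide [-0.19  0.01 -0.12] ang [-0.    0.    0.98]
8 slide [-0.19  0.02 -0.11] ang [-0.    0.    0.98]
9 slide [-0.18  0.03 -0.12] ang [-0.    0.    0.98]
10 slide [-0.18  0.04 -0.11] ang [-0.    0.    0.98]
11 slide [-0.18  0.06 -0.12] ang [-0.    0.    0.98]
12 slide [-0.17  0.07 -0.11] ang [-0.    0.    0.98]
13 slide [-0.17  0.08 -0.12] ang [-0.    0.    0.98]
14 slide [-0.16  0.09 -0.11] ang [-0.    0.    0.98]
15 slide [-0.16  0.1  -0.12] ang [-0.    0.    0.98]
16 slide [-0.15  0.11 -0.11] ang [-0.    0.    0.98]
17 slide [-0.14  0.12 -0.12] ang [-0.    0.    0.98]
18 slide [-0.13  0.13 -0.11] ang [-0.    0.    0.98]
19 slide [-0.12  0.14 -0.12] ang [-0.    0.    0.98]
20 slide [-0.11  0.15 -0.11] ang [-0.    0.    0.98]
21 slide [-0.1   0.16 -0.12] ang [-0.    0.    0.98]
22 slide [-0.09  0.16 -0.11] ang [-0.    0.    0.98]
23 slide [-0.08  0.17 -0.12] ang [-0.    0.    0.98]
24 slide [-0.07  0.18 -0.11] ang [-0.    0.    0.98]
25 slide [-0.06  0.18 -0.12] ang [-0.    0.    0.98]
26 slide [-0.05  0.19 -0.11] ang [-0.    0.    0.98]
27 slide [-0.04  0.19 -0.12] ang [-0.    0.    0.98]
```

```bash
python3 -m creep '[{"slide":[-0.2,-0.1,-0.15],"angular":[0,0,1]},{"slide":[-0.2,-0.05,-0.15],"angular":[0,0,1]},{"slide":[-0.2,-0.05,-0.15],"angular":[0,0,1]},{"slide":[-0.2,0,-0.15],"angular":[0,0,1]},{"slide":[-0.2,0,-0.15],"angular":[0,0,1]}]'
python3 -m creep '[{"slide":[-0.2,0,-0.15],"angular":[0,0,1]},{"slide":[-0.2,0,-0.15],"angular":[0,0,1]},{"slide":[-0.2,0,-0.15],"angular":[0,0,1]},{"slide":[-0.2,0,-0.15],"angular":[0,0,1]},{"slide":[-0.2,0.05,-0.15],"angular":[0,0,1]}]'
python3 -m creep '[{"slide":[-0.2,0.05,-0.15],"angular":[0,0,1]},{"slide":[-0.15,0.1,-0.15],"angular":[0,0,1]},{"slide":[-0.15,0.1,-0.15],"angular":[0,0,1]},{"slide":[-0.15,0.1,-0.15],"angular":[0,0,1]},{"slide":[-0.15,0.1,-0.15],"angular":[0,0,1]}]'
python3 -m creep '[{"slide":[-0.15,0.1,-0.1],"angular":[0,0,1]},{"slide":[-0.15,0.1,-0.1],"angular":[0,0,1]},{"slide":[-0.1,0.15,-0.1],"angular":[0,0,1]},{"slide":[-0.1,0.15,-0.1],"angular":[0,0,1]},{"slide":[-0.1,0.15,-0.1],"angular":[0,0,1]}]'
python3 plan.py .40 .20 .43 -89.4 0 1
```

```text
time: 4.53
tool_pos: [0.4099, 0.3003, 0.3698]
tcp_rot: [2.284, 2.157, 0.0]
wrist_force: [0.1, 0.2, -1.0]
width: 0.587
time: 4.95
tool_pos: [0.4062, 0.2755, 0.3884]
tcp_rot: [-2.624, -1.727, 0.0]
wrist_force: [0.7, 0.3, -0.3]
width: 0.589
time: 5.37
tool_pos: [0.4057, 0.2525, 0.4072]
tcp_rot: [2.884, 1.245, -0.0]
wrist_force: [-0.1, -0.4, -1.3]
width: 0.585
time: 5.78
tool_pos: [0.4042, 0.2301, 0.4197]
tcp_rot: [3.057, 0.726, -0.0]
wrist_force: [-0.9, -0.8, -0.2]
width: 0.588
t 5.78 pos [0.4042 0.2301 0.4197] dpos world mm [ -4.2 -30.1  10.3] tool mm [-17.3  25.  -10.3] turn deg [ 0.   0.  26.1] w 0.588 F [-0.9 -0.8 -0.2] q [ 0.46 -0.15  2.01 -0.    1.28  1.57]
1 slide [-0.69  1.   -0.41] ang [0.   0.   6.53]
```

```bash
python3 -m creep '[{"slide":[-0.15,0.1,-0.1],"angular":[0,0,1]},{"slide":[-0.15,0.15,-0.1],"angular":[0,0,1]},{"slide":[-0.1,0.15,-0.1],"angular":[0,0,1]},{"slide":[-0.1,0.15,-0.1],"angular":[0,0,1]},{"slide":[-0.1,0.2,-0.1],"angular":[0,0,1]}]'
python3 -m creep '[{"slide":[0,0.2,0],"angular":[0,0,1]},{"slide":[0,0,0],"angular":[0,0,0.5]}]'
python3 plan.py .4155 .198 .4297 -89.4 35 9
```

```text
time: 6.2
tool_pos: [0.3958, 0.2074, 0.4322]
tcp_rot: [-3.136, -0.184, 0.0]
wrist_force: [0.3, -0.3, -1.5]
width: 0.586
time: 6.37
tool_pos: [0.3965, 0.202, 0.4323]
tcp_rot: [3.141, 0.019, 0.001]
wrist_force: [-0.4, -0.4, 0.5]
width: 0.585
t 6.37 pos [0.3965 0.202  0.4323] dpos world mm [19.  -4.  -2.6] tool mm [19.   4.2  2.6] turn deg [-2.000e-02  3.497e+01  1.000e-01] w 0.585 F [-0.4 -0.4  0.5] q [ 0.42 -0.2   2.03 -0.    1.31  1.97]
1 slide [0.08 0.02 0.01] ang [-0.    0.97  0.  ]
2 slide [0.08 0.02 0.02] ang [-0.    0.97  0.  ]
3 slide [0.08 0.02 0.02] ang [-0.    0.97  0.  ]
4 slide [0.08 0.02 0.03] ang [-0.    0.97  0.  ]
5 slide [0.08 0.02 0.03] ang [-0.    0.97  0.  ]
6 slide [0.08 0.02 0.04] ang [-0.    0.97  0.  ]
7 slide [0.07 0.02 0.05] ang [-0.    0.97  0.  ]
8 slide [0.07 0.01 0.05] ang [-0.    0.97  0.  ]
9 slide [0.07 0.02 0.05] ang [-0.    0.97  0.  ]
```

```bash
python3 -m creep '[{"slide":[0.1,0,0],"angular":[0,1,0]},{"slide":[0.1,0,0],"angular":[0,1,0]},{"slide":[0.1,0,0],"angular":[0,1,0]},{"slide":[0.1,0,0],"angular":[0,1,0]},{"slide":[0.1,0,0],"angular":[0,1,0]}]'
python3 -m creep '[{"slide":[0.1,0,0],"angular":[0,1,0]},{"slide":[0.1,0,0.1],"angular":[0,1,0]},{"slide":[0.1,0,0.1],"angular":[0,1,0]},{"slide":[0.05,0,0.1],"angular":[0,0.75,0]},{"slide":[0,0,0],"angular":[0,0,0]}]'
cat > chute.py <<'E'
from h import *
M=np.array([.557,.2,.198]); a=np.radians(.65); t=np.radians(55)
d=np.array([np.cos(t)*np.cos(a),np.cos(t)*np.sin(a),-np.sin(t)]); n=np.array([np.sin(t)*np.cos(a),np.sin(t)*np.sin(a),np.cos(t)]); y=np.cross(n,d)
C=np.stack([d,y,n],1)
E
cat > where.py <<'E'
from chute import *
s=bot.read_state(); Rc=R.from_rotvec(s['tcp_rot'])
print('TCP in chute mm',(C.T@(s['tool_pos']-M)*1e3).round(1)); Q=C.T@Rc.as_matrix(); print('tool axes in chute',Q.round(3)); print('q',s['q'].round(3),'F',s['wrist_force'].round(1),'w',s['width'])
E
python3 where.py; python3 -c "
from h import *
shot('scene','s2');shot('side','d2')
for n,b in (('s2',(110,270,320,530)),('d2',(90,250,130,340))):
    p=cv2.imread(f'pics/{n}.png')[b[0]:b[1],b[2]:b[3]]
    cv2.imwrite(f'pics/{n}c.png',cv2.resize(p,None,fx=3.5,fy=3.5,interpolation=cv2.INTER_CUBIC))
"
```

```text
time: 6.78
tool_pos: [0.4089, 0.2027, 0.4338]
tcp_rot: [-3.09, -0.024, -0.55]
wrist_force: [0.6, 0.4, -1.0]
width: 0.587
time: 7.2
tool_pos: [0.4196, 0.2028, 0.43]
tcp_rot: [-2.992, -0.025, -0.944]
wrist_force: [-0.6, 0.2, -0.4]
width: 0.584
TCP in chute mm [-268.8    4.4   20.6]
tool axes in chute [[-0.     0.002  1.   ]
 [ 0.005 -1.     0.002]
 [ 1.     0.005  0.   ]]
q [ 0.496 -0.328  2.19  -0.394  0.764  2.265] F [-0.6  0.2 -0.4] w 0.5844038612356799
```

View pics/s2c.png

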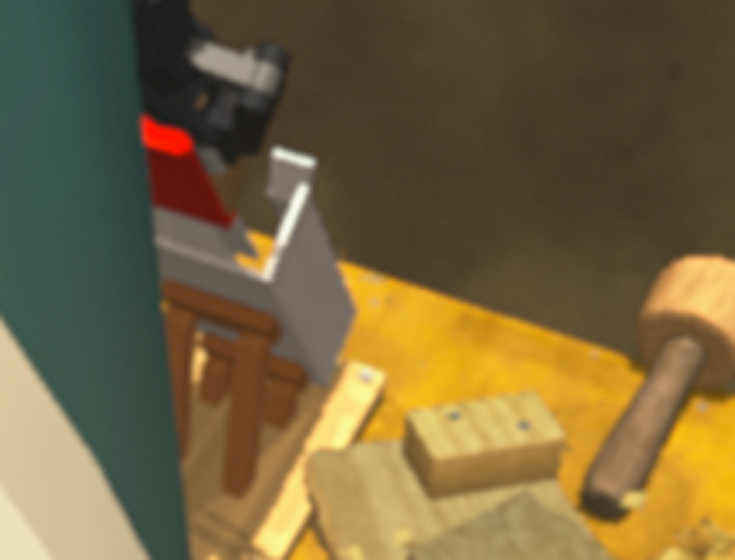

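View pics/d2c.png

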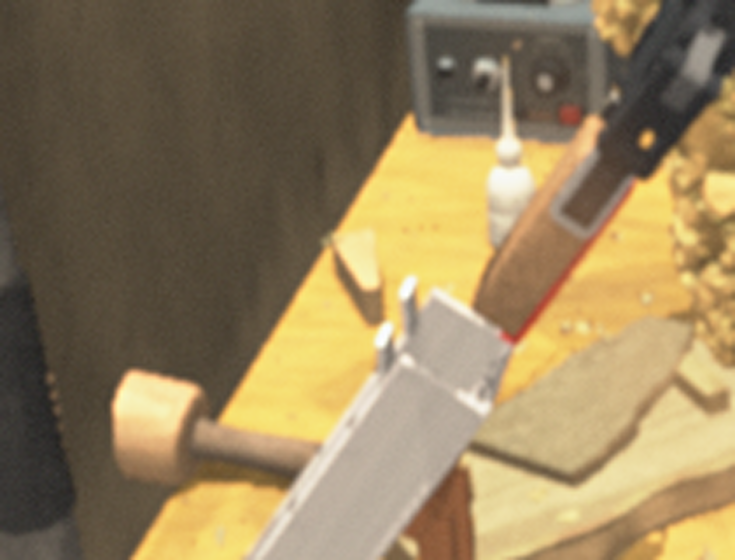

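Side view: grit face down toward the floor, and the front edge at (515,340) in the crop lines up with the mouth. I'll centre it and push in.

```bash
python3 -m creep '[{"slide":[-0.1,0.2,0.2],"angular":[0,0,0]},{"slide":[0,0,0.5],"angular":[0,0,0]},{"slide":[0,0,0.7],"angular":[0,0,0]},{"slide":[0,0,0.2],"angular":[0,0,0]},{"slide":[0,0,0],"angular":[0,0,0]}]'
python3 where.py
```

```text
time: 7.72
tool_pos: [0.4413, 0.1977, 0.3948]
tcp_rot: [-2.995, -0.023, -0.938]
wrist_force: [0.2, 0.3, -1.3]
width: 0.595
TCP in chute mm [-227.6   -1.    18.1]
tool axes in chute [[ 0.004  0.     1.   ]
 [ 0.004 -1.     0.   ]
 [ 1.     0.004 -0.004]]
q [ 0.458 -0.263  2.208 -0.403  0.678  2.263] F [ 0.2  0.3 -1.3] w 0.5949299026937787
```

```bash
python3 -m creep '[{"slide":[0,-0.05,0.5],"angular":[0,0,0]},{"slide":[0,0,0.7],"angular":[0,0,0]},{"slide":[0,0,0.5],"angular":[0,0,0]},{"slide":[0,0,0.2],"angular":[0,0,0]},{"slide":[0,0,0],"angular":[0,0,0]}]'
python3 where.py;python3 -c "
from h import *
shot('wrist','w3');shot('side','d3')
for n,b in (('d3',(90,250,130,340)),):
    p=cv2.imread(f'pics/{n}.png')[b[0]:b[1],b[2]:b[3]]
    cv2.imwrite(f'pics/{n}c.png',cv2.resize(p,None,fx=3.5,fy=3.5,interpolation=cv2.INTER_CUBIC))
"
```

```text
time: 8.13
tool_pos: [0.4686, 0.1997, 0.357]
tcp_rot: [-2.994, -0.023, -0.94]
wrist_force: [-0.8, 0.0, -0.8]
width: 0.585
TCP in chute mm [-181.     0.7   18.7]
tool axes in chute [[ 0.002  0.001  1.   ]
 [ 0.004 -1.     0.001]
 [ 1.     0.004 -0.002]]
q [ 0.434 -0.17   2.208 -0.439  0.581  2.294] F [-0.8  0.  -0.8] w 0.5845147017989378
```

View pics/w3.png

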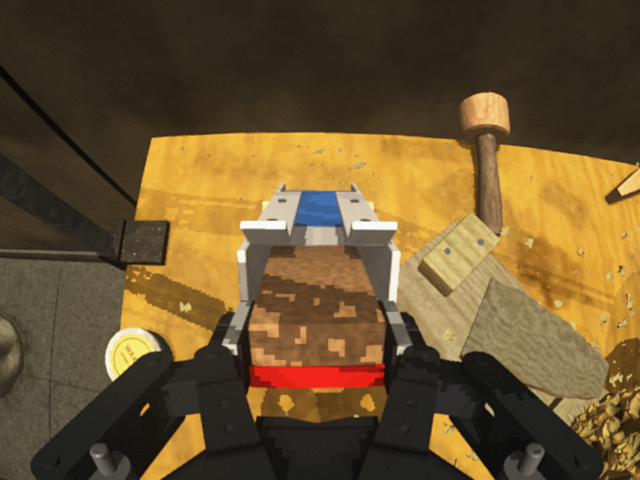

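View pics/d3c.png

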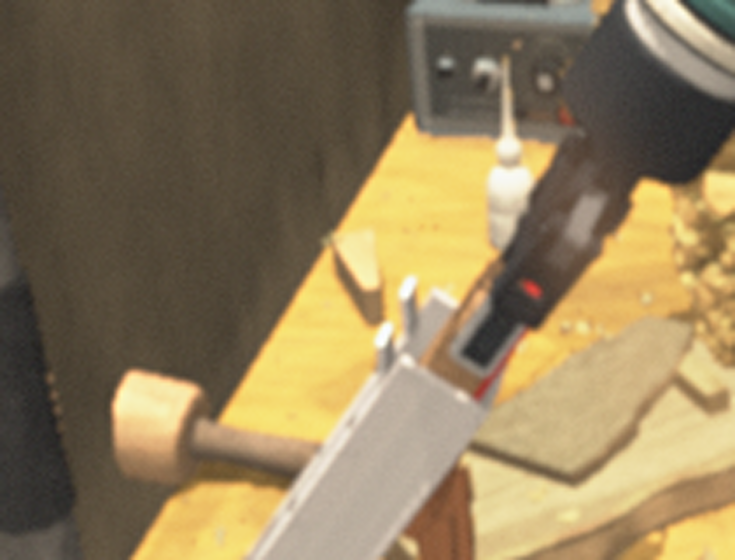

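Wrist view: the block (250..385) is centred between the walls (245..395), with the blue stop visible at (320,208) and the fingertips just above the mouth. I'll lower it slightly and release.

```bash
python3 -m creep '[{"slide":[-0.1,0,0],"angular":[0,0,0]},{"slide":[0,0,0],"angular":[0,0,0]}]'
python3 where.py
python3 -m creep '[{"slide":[0,0,0],"angular":[0,0,0]},{"slide":[0,0,0],"angular":[0,0,0]},{"slide":[0,0,0],"angular":[0,0,0]},{"slide":[0,0,0],"angular":[0,0,0]},{"slide":[0,0,0],"angular":[0,0,0]}]' -1
python3 -c "
from h import *
shot('wrist','w4')"
```

```text
time: 8.4
tool_pos: [0.4662, 0.2, 0.3572]
tcp_rot: [-2.991, -0.023, -0.944]
wrist_force: [-0.6, 0.1, -0.8]
width: 0.587
TCP in chute mm [-182.5    1.1   16.9]
tool axes in chute [[-0.001  0.003  1.   ]
 [ 0.003 -1.     0.003]
 [ 1.     0.003  0.001]]
q [ 0.437 -0.175  2.213 -0.442  0.58   2.299] F [-0.6  0.1 -0.8] w 0.5869860784262013
time: 8.82
tool_pos: [0.4665, 0.2, 0.3567]
tcp_rot: [-2.991, -0.024, -0.944]
wrist_force: [0.3, -0.6, -0.2]
width: 0.999
```

View pics/w4.png

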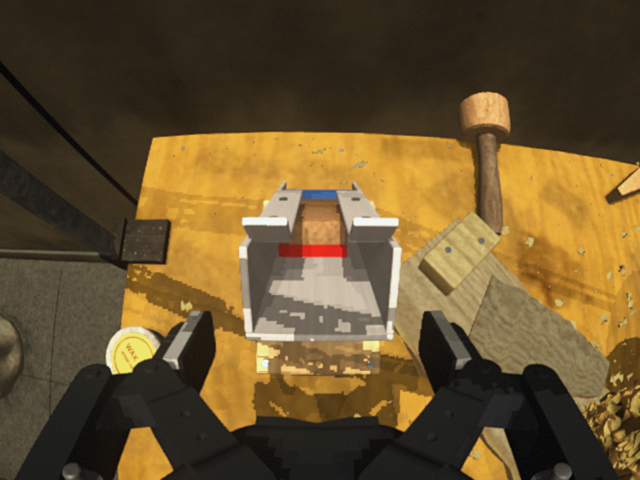

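The first block slid down to the stop: its red end is at (313,250) and the blue stop is at (320,195). Now I'll retreat and go for the second one.

```bash
python3 -m creep '[{"slide":[0,0,-0.8],"angular":[0,0,0]},{"slide":[0,0,-1],"angular":[0,-0.5,0]},{"slide":[-0.2,0,-0.6],"angular":[0,-1,0]},{"slide":[-0.2,0,-0.2],"angular":[0,-1,0]},{"slide":[-0.2,0,-0.2],"angular":[0,-1,0]}]'
python3 -m creep '[{"slide":[0,0,0],"angular":[0,-1,0]},{"slide":[0,0,0],"angular":[0,-1,0]},{"slide":[0,0,0],"angular":[0,-1,0]},{"slide":[0,0,0],"angular":[0,-1,0]},{"slide":[0,0,0],"angular":[0,-1,0]}]'
python3 plan.py .423 .103 .36 12.6 0 26
```

```text
time: 9.28
tool_pos: [0.4144, 0.1994, 0.409]
tcp_rot: [-3.085, -0.025, -0.57]
wrist_force: [0.4, -1.5, -0.3]
width: 0.998
time: 9.7
tool_pos: [0.415, 0.1992, 0.4078]
tcp_rot: [-3.141, -0.025, -0.023]
wrist_force: [-0.2, -0.5, -0.3]
width: 0.999
t 9.7 pos [0.415  0.1992 0.4078] dpos world mm [  8.  -96.2 -47.8] tool mm [ 5.8 96.3 47.9] turn deg [   0.73   -0.63 -101.69] w 0.999 F [-0.2 -0.5 -0.3] q [ 0.4  -0.16  2.04 -0.01  1.24  1.95]
1 slide [0.01 0.15 0.07] ang [ 0.01 -0.01 -0.98]
2 slide [-0.    0.15  0.07] ang [ 0.01 -0.01 -0.98]
3 slide [-0.01  0.15  0.07] ang [ 0.01 -0.01 -0.98]
4 slide [-0.02  0.15  0.07] ang [ 0.01 -0.01 -0.98]
5 slide [-0.03  0.14  0.07] ang [ 0.01 -0.01 -0.98]
6 slide [-0.04  0.14  0.07] ang [ 0.01 -0.01 -0.98]
7 slide [-0.05  0.14  0.07] ang [ 0.01 -0.01 -0.98]
8 slide [-0.06  0.14  0.07] ang [ 0.01 -0.01 -0.98]
9 slide [-0.07  0.13  0.07] ang [ 0.01 -0.01 -0.98]
10 slide [-0.08  0.13  0.07] ang [ 0.01 -0.01 -0.98]
11 slide [-0.09  0.12  0.08] ang [ 0.01 -0.01 -0.98]
12 slide [-0.09  0.11  0.07] ang [ 0.01 -0.01 -0.98]
13 slide [-0.1   0.11  0.08] ang [ 0.01 -0.01 -0.98]
14 slide [-0.11  0.1   0.07] ang [ 0.01 -0.01 -0.98]
15 slide [-0.12  0.09  0.08] ang [ 0.01 -0.01 -0.98]
16 slide [-0.12  0.09  0.07] ang [ 0.01 -0.01 -0.98]
17 slide [-0.13  0.08  0.08] ang [ 0.01 -0.01 -0.98]
18 slide [-0.13  0.07  0.07] ang [ 0.01 -0.01 -0.98]
19 slide [-0.14  0.06  0.08] ang [ 0.01 -0.01 -0.98]
20 slide [-0.14  0.05  0.07] ang [ 0.01 -0.01 -0.98]
21 slide [-0.14  0.04  0.08] ang [ 0.01 -0.01 -0.98]
22 slide [-0.14  0.03  0.07] ang [ 0.01 -0.01 -0.98]
23 slide [-0.15  0.02  0.08] ang [ 0.01 -0.01 -0.98]
24 slide [-0.15  0.01  0.07] ang [ 0.01 -0.01 -0.98]
25 slide [-0.15 -0.    0.08] ang [ 0.01 -0.01 -0.98]
26 slide [-0.14 -0.02  0.07] ang [ 0.01 -0.01 -0.98]
```

```bash
python3 - <<'E'
from h import *
for n in('scene','side'):
    P=pts(n,np.load(f'pics/{n}0.npz')['d']).reshape(-1,3)
    for z in np.arange(.1,.8,.1):
        k=(P[:,2]>z)&(P[:,2]<z+.1)&(P[:,0]>.25)&(P[:,0]<.8)&(P[:,1]<.13)&(P[:,1]>-.6)
        if k.sum()>10: print(n,round(z,1),k.sum(),'y 99%',np.percentile(P[k,1],[50,99,100]).round(3),'x',np.percentile(P[k,0],[1,99]).round(3))
E
python3 -m creep '[{"slide":[0,0.15,0.1],"angular":[0,0,-1]},{"slide":[0,0.15,0.1],"angular":[0,0,-1]},{"slide":[0,0.15,0.1],"angular":[0,0,-1]},{"slide":[0,0.15,0.1],"angular":[0,0,-1]},{"slide":[0,0.15,0.1],"angular":[0,0,-1]}]'
python3 -m creep '[{"slide":[-0.05,0.15,0.1],"angular":[0,0,-1]},{"slide":[-0.05,0.15,0.1],"angular":[0,0,-1]},{"slide":[-0.05,0.15,0.1],"angular":[0,0,-1]},{"slide":[-0.05,0.15,0.1],"angular":[0,0,-1]},{"slide":[-0.05,0.15,0.1],"angular":[0,0,-1]}]'
python3 -m creep '[{"slide":[-0.1,0.1,0.1],"angular":[0,0,-1]},{"slide":[-0.1,0.1,0.1],"angular":[0,0,-1]},{"slide":[-0.1,0.1,0.1],"angular":[0,0,-1]},{"slide":[-0.1,0.1,0.1],"angular":[0,0,-1]},{"slide":[-0.1,0.1,0.1],"angular":[0,0,-1]}]'
python3 -m creep '[{"slide":[-0.15,0.1,0.1],"angular":[0,0,-1]},{"slide":[-0.15,0.1,0.1],"angular":[0,0,-1]},{"slide":[-0.15,0.1,0.1],"angular":[0,0,-1]},{"slide":[-0.15,0.05,0.1],"angular":[0,0,-1]},{"slide":[-0.15,0.05,0],"angular":[0,0,-1]}]'
python3 plan.py .423 .103 .36 12.6 0 6
```

```text
scene 0.1 4350 y 99% [-0.071 -0.023 -0.017] x [0.405 0.48 ]
scene 0.2 8778 y 99% [-0.114 -0.048 -0.039] x [0.42  0.521]
scene 0.3 840 y 99% [-0.141 -0.118 -0.116] x [0.485 0.543]
side 0.1 2879 y 99% [-0.045 -0.021 -0.017] x [0.408 0.78 ]
side 0.2 3207 y 99% [-0.093 -0.045 -0.04 ] x [0.424 0.583]
side 0.3 2768 y 99% [-0.209 -0.126 -0.113] x [0.494 0.638]
side 0.4 418 y 99% [-0.255 -0.239 -0.238] x [0.555 0.645]
time: 10.12
tool_pos: [0.4181, 0.1806, 0.3949]
tcp_rot: [3.085, 0.575, 0.027]
wrist_force: [0.1, 0.6, 0.3]
width: 0.998
time: 10.53
tool_pos: [0.4219, 0.1612, 0.3825]
tcp_rot: [2.936, 1.101, 0.026]
wrist_force: [0.4, -0.2, -1.0]
width: 1.001
time: 10.95
tool_pos: [0.4233, 0.1437, 0.37]
tcp_rot: [2.698, 1.592, 0.024]
wrist_force: [0.4, 0.4, -0.3]
width: 0.995
time: 11.37
tool_pos: [0.4257, 0.1223, 0.3596]
tcp_rot: [2.379, 2.035, 0.02]
wrist_force: [0.5, -0.1, -0.2]
width: 0.997
t 11.37 pos [0.4257 0.1223 0.3596] dpos world mm [ -2.7 -19.3   0.4] tool mm [-19.5   0.3  -0.4] turn deg [  0.96   0.03 -21.5 ] w 0.997 F [ 0.5 -0.1 -0.2] q [ 0.23 -0.16  2.13 -0.    1.15  0.38]
1 slide [-0.13  0.   -0.  ] ang [ 0.04  0.   -0.9 ]
2 slide [-0.13 -0.01 -0.  ] ang [ 0.04  0.   -0.9 ]
3 slide [-0.13 -0.01 -0.  ] ang [ 0.04  0.   -0.9 ]
4 slide [-0.13 -0.02 -0.01] ang [ 0.04  0.   -0.9 ]
5 slide [-0.13 -0.03 -0.  ] ang [ 0.04  0.   -0.9 ]
6 slide [-0.12 -0.04 -0.01] ang [ 0.04  0.   -0.9 ]
```

```bash
python3 -m creep '[{"slide":[-0.15,0,0],"angular":[0.2,0,-1]},{"slide":[-0.15,0,0],"angular":[0,0,-1]},{"slide":[-0.15,0,0],"angular":[0,0,-1]},{"slide":[-0.15,0,0],"angular":[0,0,-1]},{"slide":[-0.15,-0.05,0],"angular":[0,0,-1]}]'
python3 -m creep '[{"slide":[0,-0.05,0],"angular":[0,0,-0.4]},{"slide":[0,0,0],"angular":[0,0,0]}]'
python3 plan.py .423 .103 .24 12.6 0 1
python3 -c "
from wr import *
s=bot.read_state()
p,d=shot('wrist','w5')
hsv=cv2.cvtColor(p,cv2.COLOR_RGB2HSV)
print(s['tool_pos'])"
```

```text
time: 11.78
tool_pos: [0.4244, 0.1036, 0.3602]
tcp_rot: [1.995, 2.425, 0.006]
wrist_force: [0.4, -0.3, 0.5]
width: 1.001
time: 11.95
tool_pos: [0.423, 0.1033, 0.3601]
tcp_rot: [1.965, 2.449, 0.006]
wrist_force: [-0.9, -0.6, -0.5]
width: 1.003
t 11.95 pos [0.423  0.1033 0.3601] dpos world mm [   0.    -0.3 -120.1] tool mm [ -0.5  -0.5 120.1] turn deg [ 0.23 -0.06 -0.08] w 1.003 F [-0.9 -0.6 -0.5] q [ 0.18 -0.17  2.14  0.    1.17 -0.04]
1 slide [-0.02 -0.02  4.8 ] ang [ 0.06 -0.01 -0.02]
[0.42298144 0.10334894 0.36011639]
```

View pics/w5.png

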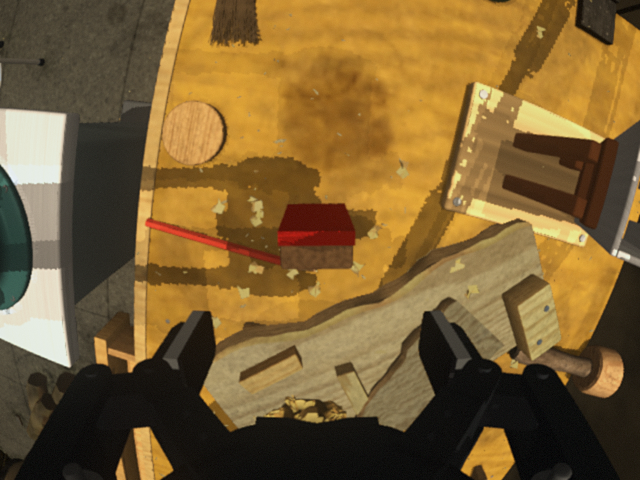

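The block's top spans (280..355, 230..268), centred at u≈317 between the fingers and square to them, with the grit on the chute side. I'll descend.

```bash
python3 - <<'E'
from wr import *
s=bot.read_state(); c=[wray(u,v,.093,s) for u,v in((279,231),(355,231),(354,268),(281,268))]
print(np.round(c,4),np.mean(c,0).round(4))
E
python3 -m creep '[{"slide":[0,0,1],"angular":[0,0,0]},{"slide":[0,0,1],"angular":[0,0,0]},{"slide":[0,0,1],"angular":[0,0,0]},{"slide":[0,0,1],"angular":[0,0,0]},{"slide":[0,0,0],"angular":[0,0,0]}]'
python3 -m creep '[{"slide":[0,0,0.7],"angular":[0,0,0]},{"slide":[0,0,0],"angular":[0,0,0]},{"slide":[0,0,0],"angular":[0,0,0]}]'
python3 plan.py .423 .103 .24 12.6 0 1
```

```text
[[0.3976 0.1101 0.093 ]
 [0.4467 0.121  0.093 ]
 [0.4525 0.0954 0.093 ]
 [0.4038 0.0847 0.093 ]] [0.4252 0.1028 0.093 ]
time: 12.42
tool_pos: [0.4207, 0.1034, 0.2555]
tcp_rot: [-1.964, -2.446, 0.005]
wrist_force: [-1.3, 0.3, -0.4]
width: 1.0
time: 12.67
tool_pos: [0.4235, 0.1039, 0.2431]
tcp_rot: [1.966, 2.449, 0.005]
wrist_force: [-0.7, -0.6, 0.0]
width: 1.002
t 12.67 pos [0.4235 0.1039 0.2431] dpos world mm [-0.5 -0.9 -3.1] tool mm [-0.8 -0.7  3.1] turn deg [ 0.17 -0.07 -0.11] w 1.002 F [-0.7 -0.6  0. ] q [ 0.18 -0.03  2.25  0.    0.91 -0.04]
1 slide [-0.03 -0.03  0.12] ang [ 0.04 -0.02 -0.03]
```

```bash
python3 -m creep '[{"slide":[0,0.05,0.25],"angular":[0,0,0]},{"slide":[0,0,0],"angular":[0,0,0]}]'
python3 -m creep '[{"slide":[0,0,0],"angular":[0,0,0]},{"slide":[0,0,0],"angular":[0,0,0]},{"slide":[0,0,0],"angular":[0,0,0]},{"slide":[0,0,0],"angular":[0,0,0]},{"slide":[0,0,0],"angular":[0,0,0]}]' 1 60
python3 -c "
from h import *
s=bot.read_state();print(s['tool_pos'],s['width'])"
```

```text
time: 12.83
tool_pos: [0.4253, 0.1042, 0.2371]
tcp_rot: [1.965, 2.448, 0.008]
wrist_force: [-0.6, -0.4, -0.3]
width: 0.999
time: 13.25
tool_pos: [0.4249, 0.1041, 0.2373]
tcp_rot: [1.965, 2.449, 0.007]
wrist_force: [-2.2, -0.6, 5.2]
width: 0.588
[0.4249181  0.10412998 0.23725577] 0.5881875414942577
```

```bash
python3 -m creep '[{"slide":[0,0,-0.6],"angular":[0,0,0]},{"slide":[0,0,-1],"angular":[0,0,0]},{"slide":[0,0,-1],"angular":[0,0,0]},{"slide":[0,0,-1],"angular":[0,0,0]},{"slide":[0,0,-1],"angular":[0,0,0]}]'
python3 plan.py .40 .20 .43 90.65 0 20
```

```text
time: 13.67
tool_pos: [0.4239, 0.1038, 0.3524]
tcp_rot: [1.965, 2.449, 0.006]
wrist_force: [0.8, 0.0, -0.9]
width: 0.586
t 13.67 pos [0.4239 0.1038 0.3524] dpos world mm [-23.9  96.2  77.6] tool mm [ 99.2  -2.3 -77.5] turn deg [  0.22   0.09 -78.15] w 0.586 F [ 0.8  0.  -0.9] q [ 0.18 -0.16  2.15  0.    1.15 -0.04]
1 slide [ 0.2  -0.   -0.16] ang [ 0.    0.   -0.98]
2 slide [ 0.2   0.01 -0.15] ang [ 0.    0.   -0.98]
3 slide [ 0.2   0.02 -0.16] ang [ 0.    0.   -0.98]
4 slide [ 0.19  0.04 -0.15] ang [ 0.    0.   -0.98]
5 slide [ 0.19  0.05 -0.16] ang [ 0.    0.   -0.98]
6 slide [ 0.19  0.06 -0.15] ang [ 0.    0.   -0.98]
7 slide [ 0.18  0.07 -0.16] ang [ 0.    0.   -0.98]
8 slide [ 0.18  0.09 -0.15] ang [ 0.    0.   -0.98]
9 slide [ 0.17  0.1  -0.16] ang [ 0.    0.   -0.98]
10 slide [ 0.17  0.11 -0.15] ang [ 0.    0.   -0.98]
11 slide [ 0.16  0.12 -0.16] ang [ 0.    0.   -0.98]
12 slide [ 0.15  0.13 -0.15] ang [ 0.    0.   -0.98]
13 slide [ 0.14  0.14 -0.16] ang [ 0.    0.   -0.98]
14 slide [ 0.13  0.15 -0.15] ang [ 0.    0.   -0.98]
15 slide [ 0.12  0.16 -0.16] ang [ 0.    0.   -0.98]
16 slide [ 0.1   0.17 -0.15] ang [ 0.    0.   -0.98]
17 slide [ 0.09  0.17 -0.16] ang [ 0.    0.   -0.98]
18 slide [ 0.08  0.18 -0.15] ang [ 0.    0.   -0.98]
19 slide [ 0.07  0.19 -0.16] ang [ 0.    0.   -0.98]
20 slide [ 0.06  0.19 -0.15] ang [ 0.    0.   -0.98]
```

```bash
python3 -m creep '[{"slide":[0.2,0,-0.2],"angular":[0,0,-1]},{"slide":[0.2,0,-0.2],"angular":[0,0,-1]},{"slide":[0.2,0,-0.2],"angular":[0,0,-1]},{"slide":[0.2,0.05,-0.2],"angular":[0,0,-1]},{"slide":[0.2,0.05,-0.2],"angular":[0,0,-1]}]'
python3 -m creep '[{"slide":[0.2,0.05,-0.2],"angular":[0,0,-1]},{"slide":[0.2,0.05,-0.2],"angular":[0,0,-1]},{"slide":[0.2,0.1,-0.2],"angular":[0,0,-1]},{"slide":[0.2,0.1,-0.2],"angular":[0,0,-1]},{"slide":[0.15,0.1,-0.2],"angular":[0,0,-1]}]'
python3 -m creep '[{"slide":[0.15,0.1,-0.2],"angular":[0,0,-1]},{"slide":[0.15,0.15,-0.1],"angular":[0,0,-1]},{"slide":[0.15,0.15,-0.1],"angular":[0,0,-1]},{"slide":[0.15,0.15,-0.1],"angular":[0,0,-1]},{"slide":[0.1,0.15,-0.1],"angular":[0,0,-1]}]'
python3 -m creep '[{"slide":[0.1,0.15,-0.1],"angular":[0,0,-1]},{"slide":[0.1,0.15,-0.1],"angular":[0,0,-1]},{"slide":[0.1,0.2,-0.1],"angular":[0,0,-1]},{"slide":[0.05,0.2,-0.1],"angular":[0,0,-1]},{"slide":[0,0,0],"angular":[0,0,-0.5]}]'
python3 plan.py .4155 .199 .4297 90.65 -35 9
```

```text
time: 14.08
tool_pos: [0.4175, 0.1284, 0.3766]
tcp_rot: [1.505, 2.755, 0.006]
wrist_force: [0.0, -0.7, -0.3]
width: 0.586
time: 14.5
tool_pos: [0.4095, 0.1532, 0.4015]
tcp_rot: [1.004, 2.974, 0.005]
wrist_force: [0.6, -0.3, -1.2]
width: 0.583
time: 14.92
tool_pos: [0.4028, 0.1771, 0.4164]
tcp_rot: [0.472, 3.103, 0.004]
wrist_force: [-0.5, -0.7, -1.0]
width: 0.585
time: 15.33
tool_pos: [0.3977, 0.1965, 0.4269]
tcp_rot: [-0.02, 3.137, 0.004]
wrist_force: [-0.3, -0.7, -0.3]
width: 0.587
t 15.33 pos [0.3977 0.1965 0.4269] dpos world mm [17.8  2.5  2.8] tool mm [-17.8   2.3  -2.7] turn deg [ 1.700e-01 -3.475e+01  2.000e-02] w 0.587 F [-0.3 -0.7 -0.3] q [ 0.4  -0.2   2.04  0.    1.3  -1.18]
1 slide [-0.08  0.01 -0.01] ang [ 0.   -0.97  0.  ]
2 slide [-0.08  0.01 -0.01] ang [ 0.   -0.97  0.  ]
3 slide [-0.08  0.01 -0.  ] ang [ 0.   -0.97  0.  ]
4 slide [-0.08  0.01  0.  ] ang [ 0.   -0.97  0.  ]
5 slide [-0.08  0.01  0.01] ang [ 0.   -0.97  0.  ]
6 slide [-0.08  0.01  0.02] ang [ 0.   -0.97  0.  ]
7 slide [-0.08  0.01  0.02] ang [ 0.   -0.97  0.  ]
8 slide [-0.07  0.01  0.02] ang [ 0.   -0.97  0.  ]
9 slide [-0.08  0.01  0.03] ang [ 0.   -0.97  0.  ]
```

```bash
python3 -m creep '[{"slide":[-0.1,0,0],"angular":[0,-1,0]},{"slide":[-0.1,0,0],"angular":[0,-1,0]},{"slide":[-0.1,0,0],"angular":[0,-1,0]},{"slide":[-0.1,0,0],"angular":[0,-1,0]},{"slide":[-0.1,0,0],"angular":[0,-1,0]}]'
python3 -m creep '[{"slide":[-0.1,0,0],"angular":[0,-1,0]},{"slide":[-0.1,0,0],"angular":[0,-1,0]},{"slide":[0,0,0],"angular":[0,-1,0]},{"slide":[0,0,0],"angular":[0,-0.7,0]},{"slide":[0,0,0],"angular":[0,0,0]}]'
python3 where.py
```

```text
time: 15.75
tool_pos: [0.4101, 0.1959, 0.4281]
tcp_rot: [-0.012, 2.786, 0.005]
wrist_force: [0.3, 0.5, -0.9]
width: 0.588
time: 16.17
tool_pos: [0.4139, 0.1958, 0.4294]
tcp_rot: [-0.012, 2.53, 0.006]
wrist_force: [-1.0, -0.2, -0.7]
width: 0.587
TCP in chute mm [-271.6   -2.5   15.5]
tool axes in chute [[ 0.001 -0.     1.   ]
 [ 0.002  1.     0.   ]
 [-1.     0.002  0.001]]
q [ 0.488 -0.347  2.204 -0.389  0.766 -0.881] F [-1.  -0.2 -0.7] w 0.5874438211030009
```

```bash
python3 -m creep '[{"slide":[-0.15,0.1,0.2],"angular":[0,0,0]},{"slide":[0,0,0.5],"angular":[0,0,0]},{"slide":[0,0,0.7],"angular":[0,0,0]},{"slide":[0,0,0.3],"angular":[0,0,0]},{"slide":[0,0,0],"angular":[0,0,0]}]'
python3 where.py
python3 -c "
from h import *
shot('side','d6')
for n,b in (('d6',(90,250,130,340)),):
    p=cv2.imread(f'pics/{n}.png')[b[0]:b[1],b[2]:b[3]]
    cv2.imwrite(f'pics/{n}c.png',cv2.resize(p,None,fx=3.5,fy=3.5,interpolation=cv2.INTER_CUBIC))
"
```

```text
time: 16.58
tool_pos: [0.4425, 0.1985, 0.3951]
tcp_rot: [-0.01, 2.536, 0.003]
wrist_force: [-0.5, 0.0, -1.4]
width: 0.586
TCP in chute mm [-2.271e+02 -2.000e-01  1.930e+01]
tool axes in chute [[-0.005  0.002  1.   ]
 [ 0.003  1.    -0.002]
 [-1.     0.003 -0.005]]
q [ 0.46  -0.259  2.204 -0.407  0.68  -0.868] F [-0.5  0.  -1.4] w 0.5856326682178475
```

View pics/d6c.png

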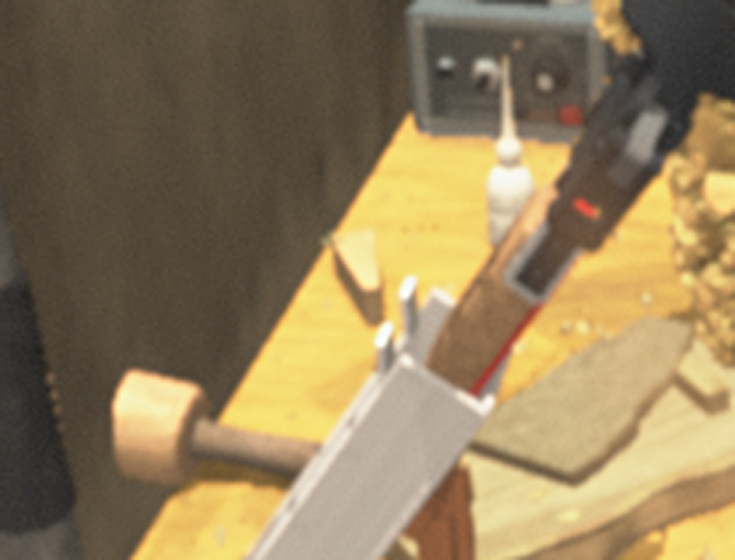

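The front of the block is entering the mouth with its grit side parallel to the floor and just above it, at (470,392) in the crop. Continuing.

```bash
python3 -m creep '[{"slide":[0,0,0.4],"angular":[0,0,0]},{"slide":[0,0,0.7],"angular":[0,0,0]},{"slide":[0,0,0.5],"angular":[0,0,0]},{"slide":[0.05,0,0.2],"angular":[0,0,0]},{"slide":[0,0,0],"angular":[0,0,0]}]'
python3 -m creep '[{"slide":[0,0,0],"angular":[0,0,0]}]'
python3 where.py
```

```text
time: 17.05
tool_pos: [0.467, 0.1989, 0.3586]
tcp_rot: [-0.01, 2.533, 0.004]
wrist_force: [0.2, 0.2, -1.0]
width: 0.589
time: 17.13
tool_pos: [0.467, 0.1991, 0.36]
tcp_rot: [-0.01, 2.531, 0.006]
wrist_force: [-0.2, 0.8, -0.4]
width: 0.591
TCP in chute mm [-1.843e+02  1.000e-01  1.920e+01]
tool axes in chute [[-0.    -0.     1.   ]
 [ 0.003  1.     0.   ]
 [-1.     0.003 -0.   ]]
q [ 0.435 -0.177  2.209 -0.439  0.587 -0.841] F [-0.2  0.8 -0.4] w 0.5906711032741148
```

```bash
python3 -m creep '[{"slide":[0.1,0,0.1],"angular":[0,0,0]},{"slide":[0,0,0],"angular":[0,0,0]}]'
python3 where.py
python3 -m creep '[{"slide":[0,0,0],"angular":[0,0,0]},{"slide":[0,0,0],"angular":[0,0,0]},{"slide":[0,0,0],"angular":[0,0,0]},{"slide":[0,0,0],"angular":[0,0,0]},{"slide":[0,0,0],"angular":[0,0,0]}]' -1
python3 -m creep '[{"slide":[0,0,-0.8],"angular":[0,0,0]},{"slide":[0,0,-1],"angular":[0,0,0]},{"slide":[0,0,-1],"angular":[0,0,0]},{"slide":[0,0,-1],"angular":[0,0,0]},{"slide":[0,0,0],"angular":[0,0,0]}]'
python3 -c "
from h import *
shot('side','d7');shot('wrist','w7');shot('scene','s7')
p=cv2.imread('pics/d7.png')[130:330,150:320]
cv2.imwrite('pics/d7c.png',cv2.resize(p,None,fx=3,fy=3,interpolation=cv2.INTER_CUBIC))
"
```

```text
time: 17.3
tool_pos: [0.4661, 0.1992, 0.3567]
tcp_rot: [-0.01, 2.53, 0.006]
wrist_force: [0.2, -0.8, -1.9]
width: 0.586
TCP in chute mm [-182.2    0.2   16.6]
tool axes in chute [[ 0.001 -0.     1.   ]
 [ 0.003  1.     0.   ]
 [-1.     0.003  0.001]]
q [ 0.436 -0.175  2.214 -0.445  0.58  -0.834] F [ 0.2 -0.8 -1.9] w 0.5858267108808399
time: 17.72
tool_pos: [0.4664, 0.1991, 0.3568]
tcp_rot: [-0.01, 2.53, 0.006]
wrist_force: [0.5, -0.9, 0.6]
width: 1.0
time: 18.13
tool_pos: [0.4115, 0.199, 0.4396]
tcp_rot: [-0.01, 2.523, 0.012]
wrist_force: [0.7, 0.6, 1.1]
width: 1.001
```

View pics/d7c.png

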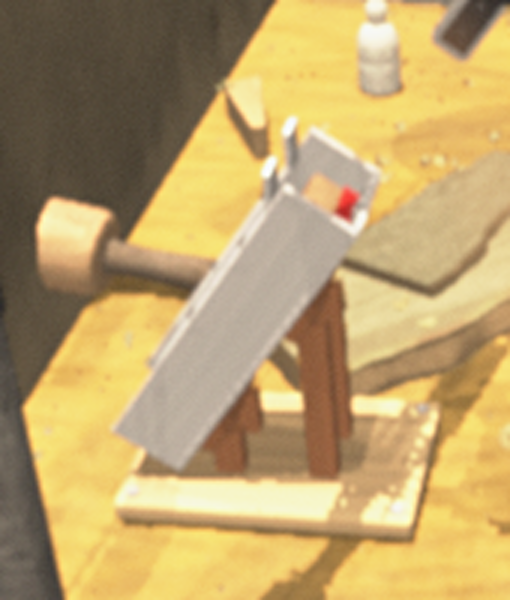

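View pics/w7.png

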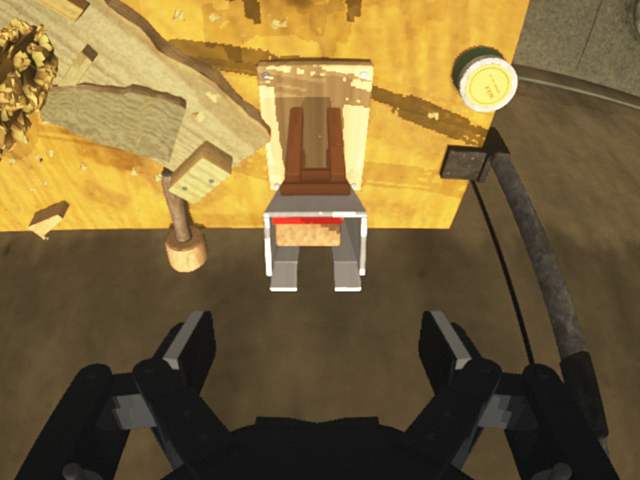

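View pics/s7.png

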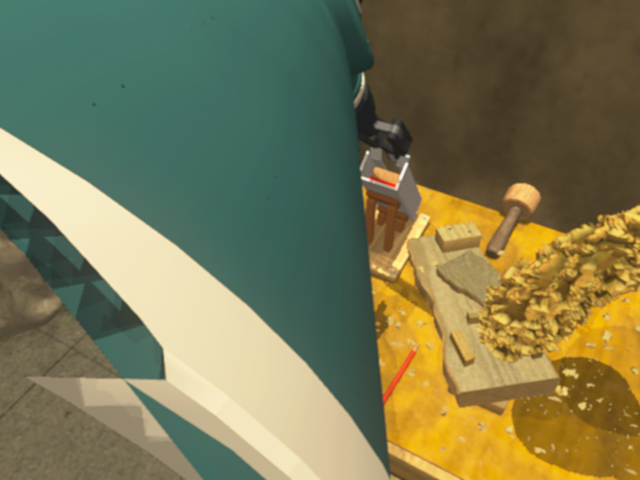

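```bash
python3 - <<'E'
from chute import *
for n,f in(('side','d7'),('scene','s7')):
    z=np.load(f'pics/{f}.npz'); p,d=z['p'],z['d']; P=(pts(n,d)-M)@C
    k=(d>0)&(P[...,0]>-.03)&(P[...,0]<.21)&(abs(P[...,1])<.031)&(P[...,2]>-.01)&(P[...,2]<.05)
    hsv=cv2.cvtColor(p,cv2.COLOR_RGB2HSV); warm=(hsv[...,1]>90)&k&((hsv[...,0]<25)|(hsv[...,0]>170))
    q=P[warm]; print(n,len(q)); print(np.percentile(q,[2,25,50,75,98],axis=0).round(4) if len(q) else '')
    red=warm&((hsv[...,0]<6)|(hsv[...,0]>174))&(hsv[...,1]>170); print('red',P[red].mean(0).round(4),red.sum(), P[red].min(0).round(3),P[red].max(0).round(3))
E
python3 -m creep '[{"slide":[0,0,-0.5],"angular":[0,0,0]},{"slide":[0,0,-0.5],"angular":[0,0,0]},{"slide":[0,0,0],"angular":[0,0,0]},{"slide":[0,0,0],"angular":[0,0,0]},{"slide":[0,0,0],"angular":[0,0,0]}]'
python3 - <<'E'
from h import *
a=np.load('pics/side0.npz')['p'];p,d=shot('side','d8'); b=np.load('pics/d7.npz')['p']
print('change chute region d7->d8',np.abs(p[150:290,180:290].astype(int)-b[150:290,180:290]).mean())
for nm,(r0,r1,c0,c1) in dict(tin=(330,385,240,300),brush=(305,390,395,440)).items():
    print(nm,np.abs(p[r0:r1,c0:c1].astype(int)-a[r0:r1,c0:c1]).mean())
E
```

```text
side 241
[[ 0.0186 -0.0279 -0.0097]
 [ 0.02   -0.017  -0.0066]
 [ 0.0211 -0.0062  0.0082]
 [ 0.0691  0.0231  0.02  ]
 [ 0.1892  0.0308  0.033 ]]
red [ 0.0197 -0.0134  0.0067] 28 [ 0.018 -0.025  0.004] [0.021 0.    0.01 ]
scene 611
[[ 0.0165 -0.0299 -0.0096]
 [ 0.0189 -0.0173 -0.0055]
 [ 0.0207 -0.0038  0.0092]
 [ 0.0616  0.0105  0.019 ]
 [ 0.1634  0.0268  0.0293]]
red [ 0.0183 -0.0014  0.0078] 47 [ 0.015 -0.023  0.005] [0.022 0.019 0.011]
time: 18.7
tool_pos: [0.3978, 0.1982, 0.4531]
tcp_rot: [-0.011, 2.533, 0.004]
wrist_force: [-0.3, -0.2, -0.4]
width: 1.0
change chute region d7->d8 1.3846753246753247
tin 1.2164646464646465
brush 5.1898910675381265
```

View pics/d8.png

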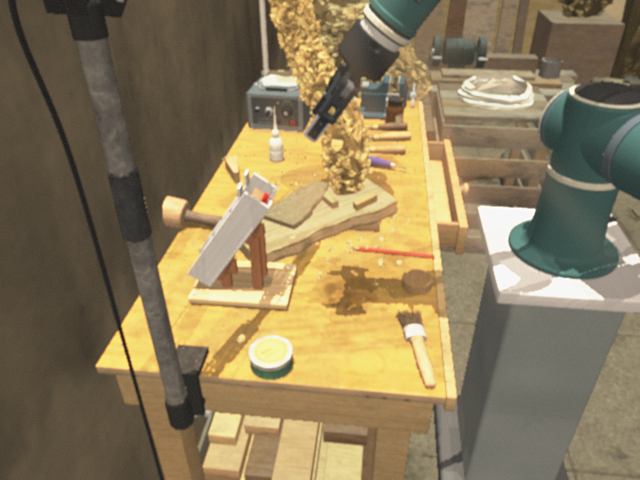

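The upper block's end is at x≈0.0195 m in the chute frame; 0.205 − 2×0.093 gives 0.019, so both blocks are seated. The picture has settled, and the tin (271,355) and brush (418,345) haven't moved. Handing in.

```bash
python3 -c "
from workcell import order
print(order.finish_job())"
```

```text
the job is handed in; nothing more can be done
None
```

Both cork blocks are in the chute, lengthwise with the grit face down, and I handed the job in at about 19 s of the 54 s allowed. I gripped each block by its upper end, turned and tilted it, put it about 55 mm into the mouth and let it slide. I had to regrip the first one because the first grip was about 7 mm too high.

**Last checks:**
- **Seating:** the rear end of the upper block measured about 0.0195 m (side camera) and 0.018 m (scene camera) down the chute. It should be 0.019 m when both blocks are packed against the stop. The first block was also seen sitting at the stop after its release.
- **Position across the chute:** the upper block lies against one wall, about 6 mm off centre by eye in the wrist picture. The limit is 15 mm.
- **At rest:** two side pictures taken about half a second apart showed the chute unchanged.
- **Tin and brush:** both look unmoved in the side view. The brush area differed a little more between pictures than the tin's. I put that down to the arm's shadow and did not measure it further.
- **Robot:** the gripper was open and well clear of the mouth, with wrist force near zero.

No check failed. I had no direct reading of block speed or of the lower block's exact position.

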